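Seat the loudspeaker in the radio case and swing its clip over it

TASK

Fit the small round loudspeaker into the radio case: with the fingertips, gently push it across the top of the case until it drops into its round recess and lies flat and fully home, without squeezing it or lifting it off the case. Then push the post of the steel swivel clip round until the clip lies over the speaker against its stop, and leave the spool, the capacitor and the screwdriver where they are.

Things in the scene. Friction and masses are not known exactly. Their poses are not given: they have to be found in the camera images.
- case: grey plastic radio case, a flat-topped block 170 (x) by 110 (y) by 32 mm (z) lying face up, fixed to the bench. Origin at the centre of its underside, z up; x along its long side. It has a round recess at x = +35 mm, y = 0; the speaker starts on the plain part of the top at negative x. A 6 mm high, 6 mm square stop block for the clip stands on the top at x = +25, y = +32 mm.
- recess (a point): centre of the mouth of the round recess, at the height of the case's top (32 mm above the bench). The recess is 53 mm in diameter and 12.5 mm deep with a flat floor and a 1.5 mm chamfered rim.
- speaker: loose black loudspeaker, a disc 50 mm in diameter and 12 mm thick, 40 to 85 g, flat bottom, black cone with a small round cap on top. Origin at the centre of its flat underside, z up through the cone. At the start it lies flat on the case's top, its centre 62 to 79 mm from the recess centre. When home its underside is 12.5 mm below the case's top and its upper face 0.5 mm below it.
- clip (a joint): angle of the steel swivel clip about its upright pivot screw, in rad. 0: against its stop, the clip points along the case's -y and lies over the speaker recess; it grows counter-clockwise seen from above; 1.57: it points along the case's +x, clear of the recess. Range 0 to 1.9; starts at 1.2 to 1.75. It stays where it is left and takes about 1 N at the post to swing.
- clip_pivot (a point): the clip's pivot axis, at case x = +35, y = +42 mm, 6 mm above the case's top (upper face of the clip's flat bar). The bar is 12 mm wide and 4 mm thick, its underside 2 mm above the case's top, and its end is 43 mm from the pivot. A screw head stands 3 mm above the bar at the pivot.
- clip_post (a point): top centre of the upright round post on the clip's free end, 38 mm from the pivot: 8 mm in diameter, 18 mm high above the bar, top 24 mm above the case's top.
- spool: loose solder spool standing upright, 56 mm in diameter, 42 mm high, black flanges; origin at the centre of its underside. A bystander.
- capacitor: loose blue can capacitor standing upright, 25 mm in diameter, 36 mm high; origin at the centre of its underside. A bystander.
- screwdriver: loose screwdriver 160 mm long lying on the bench, handle towards its own -x; origin underneath it, near its middle. A bystander.

How it is judged:
On the way:
1. the speaker lies fully home in its recess while the clip is still swung aside (horizontal distance between speaker and recess below 0.004 m and z of speaker in the frame of recess below -0.0105 m and angle between speaker's own z axis and vertical below 0.06 rad and value of joint clip above 0.75 rad), for 0.2 s.
At the end, for the whole second after the job is handed in: The speaker lies face up and flat (within 0.06 rad) in the recess, its centre within 4 mm of the recess centre and its underside at least 10.5 mm below the case's top, at rest, and the clip is within 0.15 rad of its stop, over the speaker (horizontal distance between speaker and recess below 0.004 m and z of speaker in the frame of recess below -0.0105 m and angle between speaker's own z axis and vertical below 0.06 rad and value of joint clip below 0.15 rad and linear speed of speaker below 0.02 m/s); the robot touches nothing.
It fails at once if the speaker is lifted more than 10 mm off the top of the case (z of speaker in the frame of recess above 0.01 m).
It fails at once if the speaker is squeezed or pressed with more than 35 N (contact force between the fingers and speaker above 35 N).
It fails at once if the spool is moved more than 15 mm (distance of spool from where it was at the start of the episode above 0.015 m).
It fails at once if the capacitor is moved more than 15 mm or tipped over (distance of capacitor from where it was at the start of the episode above 0.015 m or angle between capacitor's own z axis and vertical above 0.5 rad).
It fails at once if the screwdriver is moved more than 20 mm (distance of screwdriver from where it was at the start of the episode above 0.02 m).
It also fails if it takes over 45 s, if anything falls off the work surface, if the arm or the gripper's body presses on something with over 40 N, if the wrist force passes 120 N, or if a joint passes its speed limit or range.

ROBOT

A 6-joint arm with a two-finger parallel gripper is mounted at the origin on the work surface. World frame = base frame: x ahead of the robot, y to its left, z up, the work surface at z = 0. Lengths are in m, angles in rad, forces in N, time in s.
With the tool pointing down it reaches from about 0.275 to 0.825 m from the base axis. Payload 4.9 kg.
Tool frame: the origin (TCP) lies between the finger pads; the fingertips stand 14 mm ahead of it and the grasp point (between the pads) lies 5 mm behind it; x points along the fingers, z is the direction in which the jaws open and shut, and the axes are right-handed (so a half turn about x gives the same grasp; the last joint's range is limited). The gripper opens to 85 mm and grips with 20 to 120 N. Pads are 22 mm wide; open, the fingers measure 114 mm over their backs; the gripper's body (76 mm by 85 mm) begins 54 mm behind the grasp point. The pads swing forward as they close: fully open they stand 13 mm farther back than shut.
Start: joints at [1, 0.326, -0.193, 1.052, 0, 1.437], TCP at [0.233, 0.498, 0.245] pointing down, gripper open.
Joint ranges: [-2.65, 2.65], [-0.97, 1.79], [-1.3, 1.35], [-1.93, 2.1], [-1.47, 1.37], [-3.14, 3.14]. Speed limits (rad/s): [2.57, 2.57, 3.14, 3.14, 3.14, 3.14].

INTERFACE

Orientations are given as a rotation vector (axis times angle).
In Python, from plant import sensors, cams, job_done gives the robot as it stands. The module is installed in compiled form; this text tells all that it offers.
- The arm moves only by the shell command python3 -m jog 'ROWS' [FORCE]. ROWS is JSON, a list of rows, each a list of 3 entries, a list of its own where there are three numbers: the shift along the world's x, y, z in m, then the turn, a rotation vector about the world's x, y, z in rad, then the opening, from 0 (shut) to 1 (fully open). A call has 1 to 10 rows; each row shifts and turns the pose as measured when the row begins; what a row does not reach is not made up. A row lasts 1/10 s, in which the tool goes at most 50 mm and 8.59 degrees, less where a joint would pass 70% of its speed; a pose out of reach is approached as far as the arm can. A call with a gripper value outside its range is refused whole. The fingers move at their own pace and stop on an object; FORCE is the grip in N (left out, the last holds). Time passes only in rows, so rows that do not move let the fingers close. It gives the time, the measured TCP pose, the force and the opening at its end, in the units of the state.
- sensors.state(): the state, without advancing time (a new reading comes with each control period).
- cams.snapshot(name): name is "scene" or "top" or "wrist"; returns the picture (400x640x3 uint8, red, green, blue); there is no depth.
- cams.camera_model(name): a dict with "fx", "fy", "cx", "cy" (pixels), "k1" (the pictures are not rectified: a ray, as slopes to the right and down, at radius r is drawn at 1 + k1 r^2 times it, then the intrinsics apply), "xyz" and "attitude" of the camera in the world. Camera axes: x right, y down, z forward; pixel columns grow to the right and rows downward; lengths in m; the calibration is good to about 2 mm. A picture is of the moment at which its call begins: read the wrist's pose just before it. camera_model takes no time and is no camera call; for the wrist camera it gives the pose at the moment of the call.
- job_done(): hands the job in, once; it reports no verdict.
The state is a dict: "time_s": time; "q": joint angles; "dq": joint speeds; "tau": joint torques, N m; "tcp_pos": TCP position; "tcp_rot": TCP orientation; "contact_force": force on the tool from outside, world axes, zero at the start; "torque": the same for the moment, N m; "width": finger opening in m.
Only numpy, scipy, OpenCV 4.12 (cv2) and the standard library are available. Lean on these libraries where they do the work, as an engineer would, in place of code of your own. Each camera call takes 0.05 s, during which the arm holds its last target.

## Working session

There is one attempt and no reset: what is moved stays moved. The work goes in short steps, Python scripts to look and compute and a shell command to move; the robot and the scene stay as the last step left them, time stands still between calls to the robot, and variables do not carry over. Pictures are saved under pics/ and viewed, and the job is handed in when it is done.

```bash
mkdir -p pics; cat > h.py <<'E'
import numpy as np, cv2
from scipy.spatial.transform import Rotation as R
from plant import sensors, cams, job_done
def snap(name,fn):
    m=cams.camera_model(name); im=cams.snapshot(name)
    cv2.imwrite('pics/'+fn,cv2.cvtColor(im,cv2.COLOR_RGB2BGR)); return m,im
def att(m):
    a=np.array(m['attitude'],float)
    return a if a.shape==(3,3) else R.from_rotvec(a).as_matrix() if a.size==3 else R.from_quat(a).as_matrix()
def rays(m,px):
    px=np.atleast_2d(np.array(px,float))
    K=np.array([[m['fx'],0,m['cx']],[0,m['fy'],m['cy']],[0,0,1]])
    u=cv2.undistortPoints(px.reshape(-1,1,2),K,np.array([m['k1'],0,0,0,0.])).reshape(-1,2)
    return np.c_[u,np.ones(len(u))]@att(m).T
def onz(m,px,z):
    d=rays(m,px);c=np.array(m['xyz']); return c+d*((z-c[2])/d[:,2])[:,None]
def proj(m,P):
    P=np.atleast_2d(np.array(P,float)); q=(P-np.array(m['xyz']))@att(m); s=q[:,:2]/q[:,2:]
    s=s*(1+m['k1']*(s**2).sum(1))[:,None]
    return s*[m['fx'],m['fy']]+[m['cx'],m['cy']]
E
python3 - <<'E'
from h import *
for n in ('scene','top','wrist'):
    m,im=snap(n,n+'0.png'); print(n,m)
print(sensors.state())
E
```

```text
scene {'fx': 400.85328629420815, 'fy': 400.85328629420815, 'cx': 309.06736348367775, 'cy': 190.0058283921805, 'k1': -0.009546474918247531, 'xyz': array([ 1.06383738, -0.25304943,  0.51924804]), 'attitude': array([-1.96901005, -1.13021935,  0.57410199])}
top {'fx': 361.21346135777594, 'fy': 361.21346135777594, 'cx': 317.07200755759163, 'cy': 201.40840572556934, 'k1': -0.037403626584965315, 'xyz': array([0.48645391, 0.04353046, 0.70684985]), 'attitude': array([-2.21611918,  2.1521771 , -0.17385204])}
wrist {'fx': 324.41545382886727, 'fy': 324.41545382886727, 'cx': 320.47788254232864, 'cy': 204.78938290148886, 'k1': 0.00022562015118222125, 'xyz': array([0.15646546, 0.53286713, 0.37194474]), 'attitude': array([2.4065451 , 1.532994  , 0.25476445])}
{'time_s': 0.15, 'q': array([ 9.99818394e-01,  3.26757839e-01, -1.93332748e-01,  1.05201591e+00,
       -5.54902882e-06,  1.43659895e+00]), 'dq': array([ 0.00015983, -0.00360159,  0.00236984, -0.00018591,  0.0011417 ,
       -0.00081075]), 'tau': array([ 2.24348842e-03, -4.43702960e+01,  2.62664598e+01,  1.03956248e-02,
        6.10685424e-05, -7.28997321e-06]), 'tcp_pos': array([0.23242544, 0.49801518, 0.24469845]), 'tcp_rot': array([-0.88234579,  1.38595022,  0.88143526]), 'contact_force': array([0.15062835, 0.50826848, 0.50119768]), 'torque': array([ 0.05706258, -0.04217774,  0.00481845]), 'width': 0.08540028731272017}
```

View pics/top0.png

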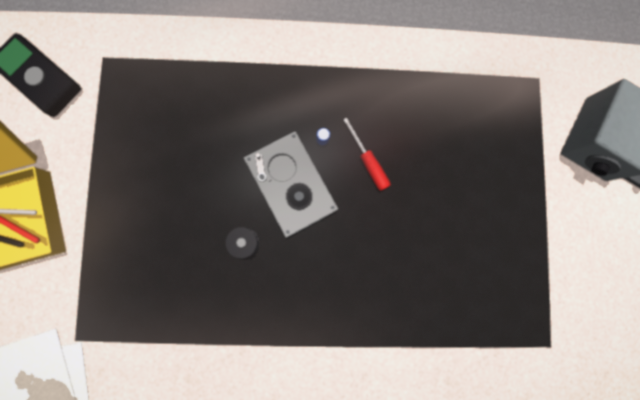

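View pics/scene0.png

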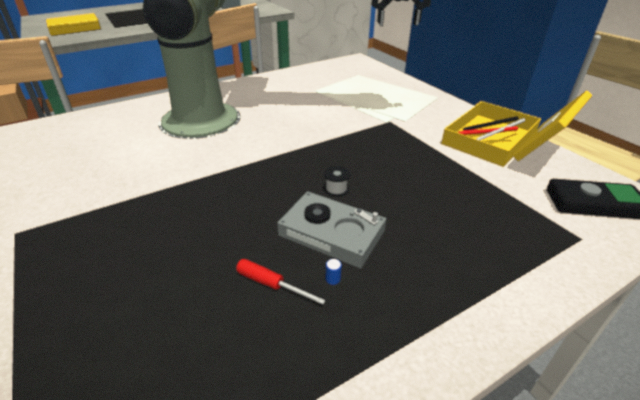

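The top view shows the case around (290,184), with the recess at (282,167), the speaker at (299,196) and the clip at (261,166). The capacitor is at (323,134), the spool at (241,243) and the screwdriver at (368,155). Next I'll measure these.

```bash
cat > meas.py <<'E'
from h import *
def case_pose(m,im,dbg=None):
    g=im.astype(int); mx=g.max(2)-g.min(2)
    mask=((g.mean(2)>85)&(mx<40)).astype(np.uint8)
    roi=np.zeros_like(mask); roi[120:250,225:350]=1
    mask*=roi
    mask=cv2.morphologyEx(mask,cv2.MORPH_OPEN,np.ones((3,3)))
    cs,_=cv2.findContours(mask,cv2.RETR_EXTERNAL,cv2.CHAIN_APPROX_NONE)
    c=max(cs,key=cv2.contourArea)
    P=onz(m,c.reshape(-1,2),0.032)[:,:2]
    r=cv2.minAreaRect((P*1000).astype(np.float32)); return r,cv2.boxPoints(r),mask
E
python3 - <<'E'
from meas import *
im=cv2.cvtColor(cv2.imread('pics/top0.png'),cv2.COLOR_BGR2RGB); m=cams.camera_model('top')
r,b,mask=case_pose(m,im); print(r); print(b)
for n,p,z in [('recess',(282,167),.032),('spk',(298.5,196),.044),('spool',(241,242),.042),('cap',(323,134),.036),('sd tip',(346,119),.005),('sd end',(385,188),.02)]:
    print(n,onz(m,p,z)[0])
v=cv2.resize(im[110:270,220:400],None,fx=4.4,fy=3.7*1.0,interpolation=cv2.INTER_CUBIC)
v=cv2.resize(im[110:260,220:400],None,fx=4,fy=4,interpolation=cv2.INTER_CUBIC)
cv2.imwrite('pics/topz.png',v[:,:,::-1])
E
```

```text
((597.4429321289062, 64.92672729492188), (173.8223876953125, 115.01859283447266), 30.157543182373047)
[[493.40393   70.98959 ]
 [551.1869   -28.460918]
 [701.48193   58.86386 ]
 [643.699    158.31438 ]]
recess [0.6270916  0.08180343 0.032     ]
spk [0.57119783 0.04868309 0.044     ]
spool [0.48385445 0.15032247 0.042     ]
cap [0.69342031 0.00581884 0.036     ]
sd tip [ 0.73619476 -0.04171827  0.005     ]
sd end [ 0.59543457 -0.1184268   0.02      ]
```

View pics/topz.png

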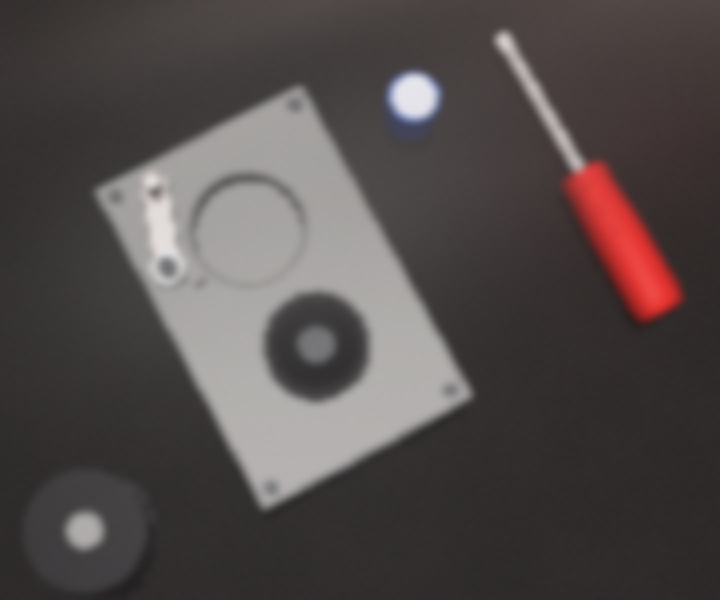

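```bash
python3 - <<'E'
from meas import *
s=sensors.state(); Rm=R.from_rotvec(s['tcp_rot']).as_matrix(); print(Rm.round(3)); z=Rm[:,2]; print('jaw az',np.degrees(np.arctan2(z[1],z[0])))
m=cams.camera_model('top'); im=cv2.cvtColor(cv2.imread('pics/top0.png'),cv2.COLOR_BGR2RGB)
# speaker dark blob
g=im.astype(int).mean(2); mask=(g<105).astype(np.uint8); roi=np.zeros_like(mask); roi[180:213,283:315]=1
mask*=roi; cs,_=cv2.findContours(mask,cv2.RETR_EXTERNAL,cv2.CHAIN_APPROX_NONE); c=max(cs,key=cv2.contourArea)
print('spk ell',cv2.fitEllipse(c)); P=onz(m,c.reshape(-1,2),.044)[:,:2]*1000; print(cv2.minEnclosingCircle(P.astype(np.float32)))
a=np.radians(30.16); ex=np.array([np.cos(a),np.sin(a)]); ey=np.array([-ex[1],ex[0]])
C=np.array([.5974,.0649])
for n,x,y,zz in [('rec',35,0,32),('piv',35,42,41),('stop',25,32,38),('c1',85,55,32),('c2',85,-55,32),('c3',-85,-55,32),('c4',-85,55,32)]:
    p=proj(m,[*(C+ex*x/1e3+ey*y/1e3),zz/1e3])[0]; print(n,p.round(1),'zoom',((p-[220,110])*4).round(0))
E
```

```text
[[-0.001 -0.906  0.423]
 [-0.001  0.423  0.906]
 [-1.     0.    -0.001]]
jaw az 64.97432438822085
spk ell ((298.78692626953125, 196.17364501953125), (24.498180389404297, 25.483583450317383), 169.16690063476562)
((571.0899047851562, 48.64646530151367), 24.441299438476562)
rec [281.7 166.7] zoom [247. 227.]
piv [261.4 176.1] zoom [166. 265.]
stop [268.8 178.6] zoom [195. 274.]
c1 [243.5 157.3] zoom [ 94. 189.]
c2 [294.8 130.9] zoom [299.  84.]
c3 [337.5 208.4] zoom [470. 394.]
c4 [285.9 236.5] zoom [263. 506.]
```

```bash
python3 -m jog '[[[0.0244,-0.0397,0],[0,0,0.08],0.28],[[0.0244,-0.0397,0],[0,0,0.08],0.28],[[0.0244,-0.0397,0],[0,0,0.08],0.28],[[0.0244,-0.0397,0],[0,0,0.08],0.28],[[0.0244,-0.0397,0],[0,0,0.08],0.28],[[0.0244,-0.0397,0],[0,0,0.08],0.28],[[0.0244,-0.0397,0],[0,0,0.08],0.28],[[0.0244,-0.0397,0],[0,0,0.08],0.28],[[0.0244,-0.0397,0],[0,0,0.08],0.28],[[0.0244,-0.0397,0],[0,0,0.08],0.28]]'
cat > st.py <<'E'
from h import *
import sys
s=sensors.state(); Rm=R.from_rotvec(s['tcp_rot']).as_matrix(); z=Rm[:,2]
a=np.radians(30.16); ex=np.array([np.cos(a),np.sin(a)]); ey=np.array([-ex[1],ex[0]]); C=np.array([.5974,.0649])
d=s['tcp_pos'][:2]-C
print('t',s['time_s'],'tcp',s['tcp_pos'].round(4),'case xy mm',(1e3*np.array([d@ex,d@ey])).round(1),'jaw az',np.degrees(np.arctan2(z[1],z[0])).round(2),'tilt',np.degrees(np.arccos(min(1,-Rm[2,0]))).round(2),'jawz',z[2].round(3),'F',s['contact_force'].round(2),'w',s['width'])
E
python3 st.py
```

```text
time_s: 1.15
tcp_pos: [0.4786, 0.0897, 0.2428]
tcp_rot: [-1.504, 0.988, 1.505]
contact_force: [0.8, 0.7, -0.4]
width: 0.0239
t 1.15 tcp [0.4786 0.0897 0.2428] case xy mm [-90.3  81.2] jaw az 113.47 tilt 0.07 jawz -0.0 F [ 0.81  0.68 -0.37] w 0.023853110996482935
```

```bash
python3 -m jog '[[[0.016,-0.0226,0],[0,0,0.039],0.28],[[0.016,-0.0226,0],[0,0,0.039],0.28],[[0.0145,-0.0226,-0.03],[0,0,0.039],0.28],[[0,0,-0.04],[0,0,0],0.28],[[0,0,-0.04],[0,0,0],0.28],[[0,0,0],[0,0,0],0.28]]'; python3 st.py
python3 - <<'E'
from h import *
snap('wrist','w1.png'); snap('top','t1.png')
E
```

```text
time_s: 1.75
tcp_pos: [0.5307, 0.0111, 0.1301]
tcp_rot: [-1.587, 0.916, 1.577]
contact_force: [-0.1, 0.1, 0.2]
width: 0.0241
t 1.75 tcp [0.5307 0.0111 0.1301] case xy mm [-84.6 -13. ] jaw az 119.86 tilt 0.3 jawz -0.005 F [-0.11  0.09  0.21] w 0.024089704515797998
```

View pics/w1.png

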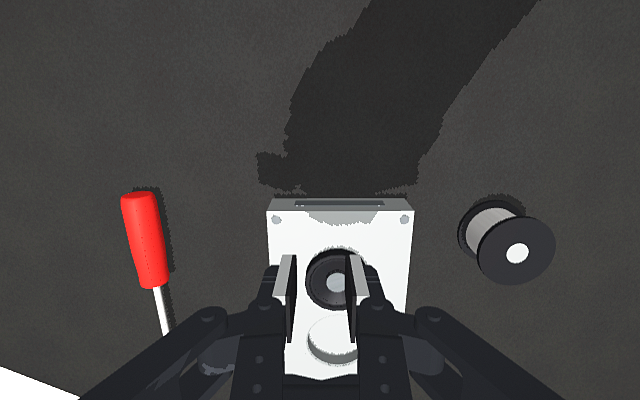

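The wrist picture shows the speaker at about (337,281) and the recess rim at about (335,340). The fingertips are at x≈292 and 347, so the gap centre at about 320 sits to the left of the speaker.

```bash
python3 - <<'E'
from meas import *
m=cams.camera_model('wrist')
im=cv2.imread('pics/w1.png')[:,:,::-1]; g=im.astype(int).mean(2)
cv2.imwrite('pics/w1z.png',cv2.resize(im[190:390,240:440,::-1].copy(),None,fx=3,fy=3,interpolation=cv2.INTER_CUBIC))
a=np.radians(30.16); ex=np.array([np.cos(a),np.sin(a)]); ey=np.array([-ex[1],ex[0]]); C=np.array([.5974,.0649])
def cf(p): d=p[:2]-C; return (1e3*np.array([d@ex,d@ey])).round(1)
p=onz(m,(337,282),.046)[0]; print('cap',p,cf(p))
for q in [(267,211),(415,211)]: p=onz(m,q,.032)[0]; print('corner',p,cf(p))
for q in [(276,219),(404,219)]: p=onz(m,q,.032)[0]; print('screw',cf(p))
print(proj(m,[*(C+ex*.035),.032]), m['xyz'])
m=cams.camera_model('top')
p=onz(m,(257.8,155.8),.056)[0]; print('post',cf(p))
E
```

```text
cap [0.57459941 0.04848371 0.046     ] [-28.   -2.7]
corner [ 0.55539652 -0.02401091  0.032     ] [-81.  -55.8]
corner [0.49940205 0.07253142 0.032     ] [-80.9  55.8]
screw [-74.5 -49.3]
screw [-74.4  48.1]
[[338.56437352 335.37109049]] [ 0.45976271 -0.03021387  0.2614096 ]
post [68.4 30.2]
```

View pics/w1z.png

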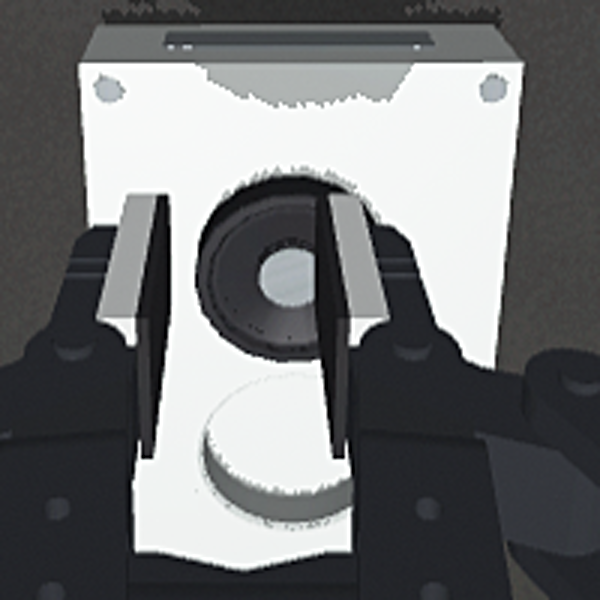

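View pics/t1.png

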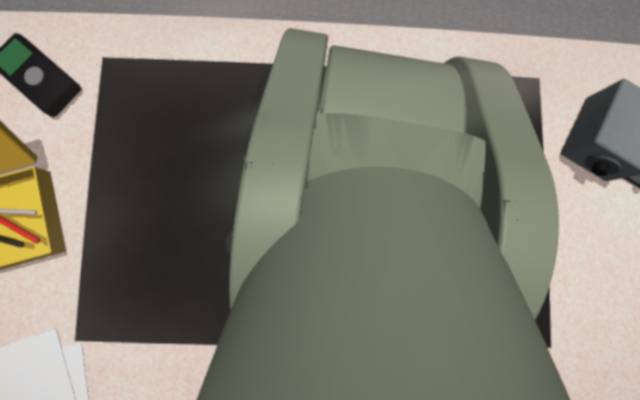

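```bash
python3 - <<'E'
from h import *
m=cams.camera_model('wrist')
a=np.radians(30.16); ex=np.array([np.cos(a),np.sin(a)]); ey=np.array([-ex[1],ex[0]]); C=np.array([.5974,.0649])
for z in (.108,.112,.116,.120,.124,.128):
    for q in [(296,255),(347.3,255)]:
        d=onz(m,q,z)[0][:2]-C; print(z,(1e3*np.array([d@ex,d@ey])).round(1),end=' ')
    print()
E
python3 -m jog '[[[-0.003,0.0052,-0.02],[0,0,0],0.28],[[-0.003,0.0052,-0.02],[0,0,0],0.28],[[0,0,-0.025],[0,0,0],0.28],[[0,0,-0.012],[0,0,0],0.28],[[0,0,0],[0,0,0],0.28]]'; python3 st.py
```

```text
0.108 [-84.5 -27.7] 0.108 [-84.5  -0.5] 
0.112 [-86.6 -27.3] 0.112 [-86.6  -0.8] 
0.116 [-88.8 -26.9] 0.116 [-88.8  -1.1] 
0.12 [-90.9 -26.5] 0.12 [-90.9  -1.5] 
0.124 [-93.1 -26.2] 0.124 [-93.1  -1.8] 
0.128 [-95.2 -25.8] 0.128 [-95.2  -2.1] 
time_s: 2.35
tcp_pos: [0.5374, 0.0228, 0.0685]
tcp_rot: [-1.609, 0.901, 1.554]
contact_force: [-0.3, 0.3, -0.4]
width: 0.0238
t 2.35 tcp [0.5374 0.0228 0.0685] case xy mm [-73.1  -6.3] jaw az 120.06 tilt 1.85 jawz -0.02 F [-0.32  0.35 -0.39] w 0.023788578394734656
```

```bash
cat >> st.py <<'E'
zd=np.array([np.cos(a+np.pi/2),np.sin(a+np.pi/2),0]); xd=np.array([0,0,-1.]); Rd=np.c_[xd,np.cross(zd,xd),zd]
print('turn needed',R.from_matrix(Rd@Rm.T).as_rotvec().round(4),'q',s['q'].round(3))
if len(sys.argv)>2:
    t=C+ex*float(sys.argv[1])/1e3+ey*float(sys.argv[2])/1e3
    print('shift to target',(t-s['tcp_pos'][:2]).round(4))
E
python3 st.py -80 -1; python3 -m jog '[[[0,0,0],[0,0,0],0.28]]';python3 st.py -80 -1
```

```text
t 2.35 tcp [0.5374 0.0228 0.0685] case xy mm [-73.1  -6.3] jaw az 120.06 tilt 1.85 jawz -0.02 F [-0.32  0.35 -0.39] w 0.023788578394734656
turn needed [0.0051 0.032  0.0015] q [-0.094  0.471 -0.485  0.582 -0.002 -0.619]
shift to target [-0.0087  0.0011]
time_s: 2.45
tcp_pos: [0.5386, 0.0228, 0.0701]
tcp_rot: [-1.611, 0.9, 1.552]
contact_force: [0.1, -0.1, 0.0]
width: 0.0241
t 2.45 tcp [0.5386 0.0228 0.0701] case xy mm [-72.   -6.8] jaw az 120.08 tilt 1.98 jawz -0.022 F [ 0.13 -0.1   0.04] w 0.02405471215787836
turn needed [0.0053 0.0341 0.0011] q [-0.093  0.469 -0.483  0.584 -0.002 -0.619]
shift to target [-0.0099  0.001 ]
```

```bash
python3 -m jog '[[[-0.005,0.001,-0.004],[0.003,0.017,0],0.28],[[-0.005,0.001,-0.004],[0.002,0.017,0],0.28],[[0,0,-0.002],[0,0,0],0.28],[[0,0,0],[0,0,0],0.28]]';python3 st.py -80 -1
```

```text
time_s: 2.85
tcp_pos: [0.5305, 0.0247, 0.0631]
tcp_rot: [-1.587, 0.912, 1.582]
contact_force: [0.4, 1.0, -0.4]
width: 0.0239
t 2.85 tcp [0.5305 0.0247 0.0631] case xy mm [-78.   -1.1] jaw az 120.09 tilt 0.16 jawz -0.002 F [ 0.37  0.99 -0.45] w 0.023944278832037008
turn needed [0.0004 0.0028 0.0012] q [-0.092  0.486 -0.476  0.606 -0.    -0.618]
shift to target [-0.0017 -0.0009]
```

```bash
python3 -m jog '[[[0,0,-0.004],[0,0,0],0.28],[[0,0,-0.004],[0,0,0],0.28],[[0,0,-0.004],[0,0,0],0.28],[[0,0,0],[0,0,0],0.28]]';python3 st.py -80 -1
python3 - <<'E'
from h import *
m,im=snap('scene','s2.png'); snap('wrist','w2.png')
cv2.imwrite('pics/s2z.png',cv2.resize(im[140:290,220:420,::-1].copy(),None,fx=4,fy=4,interpolation=cv2.INTER_CUBIC))
E
```

```text
time_s: 3.25
tcp_pos: [0.5304, 0.0246, 0.05]
tcp_rot: [-1.587, 0.912, 1.582]
contact_force: [-0.2, -0.8, -0.1]
width: 0.0237
t 3.25 tcp [0.5304 0.0246 0.05  ] case xy mm [-78.1  -1.2] jaw az 120.08 tilt 0.16 jawz -0.002 F [-0.19 -0.8  -0.14] w 0.023705931599748323
turn needed [0.0004 0.0027 0.0014] q [-0.093  0.505 -0.487  0.576 -0.    -0.618]
shift to target [-0.0017 -0.0008]
```

View pics/s2z.png

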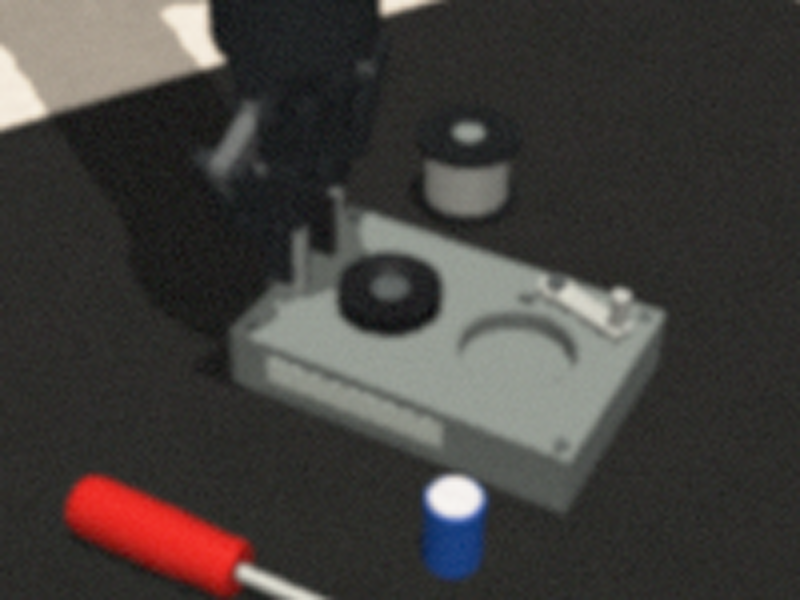

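View pics/w2.png

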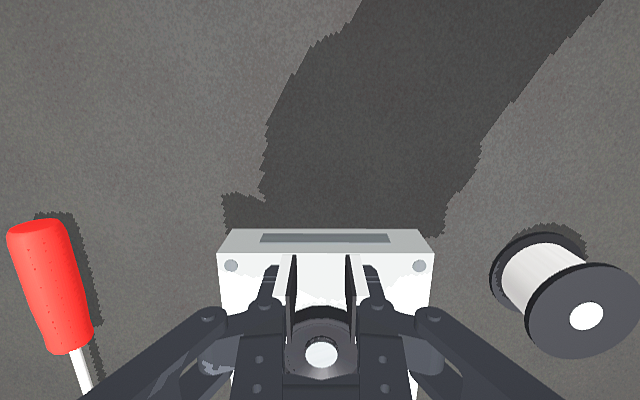

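```bash
python3 - <<'E'
from h import *
m=cams.camera_model('scene')
a=np.radians(30.16); ex=np.array([np.cos(a),np.sin(a)]); ey=np.array([-ex[1],ex[0]]); C=np.array([.5974,.0649])
for z in (.032,.036,.040,.044):
    for x,y in ((-67,-19),(-67,-13),(-67,13),(-67,19)):
        print(z,x,y,((proj(m,[*(C+ex*x/1e3+ey*y/1e3),z])[0]-[220,140])*4).round(0),end=' ')
    print()
for x,y in ((-85,-55),(85,-55),(85,55),(-85,55)): print(((proj(m,[*(C+ex*x/1e3+ey*y/1e3),.032])[0]-[220,140])*4).round(0))
E
```

```text
0.032 -67 -19 [302. 299.] 0.032 -67 -13 [309. 292.] 0.032 -67 13 [336. 262.] 0.032 -67 19 [342. 256.] 
0.036 -67 -19 [302. 293.] 0.036 -67 -13 [308. 286.] 0.036 -67 13 [336. 256.] 0.036 -67 19 [342. 249.] 
0.04 -67 -19 [302. 286.] 0.04 -67 -13 [308. 279.] 0.04 -67 13 [336. 250.] 0.04 -67 19 [342. 243.] 
0.044 -67 -19 [302. 280.] 0.044 -67 -13 [308. 273.] 0.044 -67 13 [336. 243.] 0.044 -67 19 [342. 236.] 
[228. 331.]
[569. 463.]
[664. 314.]
[347. 206.]
```

```bash
python3 -m jog '[[[0.006,0.0035,0],[0,0,0],0.28],[[0.006,0.0035,0],[0,0,0],0.28],[[0.006,0.0035,0],[0,0,0],0.28],[[0.006,0.0035,0],[0,0,0],0.28],[[0.006,0.0035,0],[0,0,0],0.28],[[0,0,0],[0,0,0],0.28]]';python3 st.py 0 0
python3 - <<'E'
from h import *
snap('wrist','w3.png')
E
```

```text
time_s: 3.95
tcp_pos: [0.5645, 0.044, 0.0509]
tcp_rot: [-1.588, 0.911, 1.58]
contact_force: [0.6, 0.5, -0.2]
width: 0.0242
t 3.95 tcp [0.5645 0.044  0.0509] case xy mm [-39.   -1.6] jaw az 120.1 tilt 0.29 jawz -0.003 F [ 0.58  0.47 -0.21] w 0.024207368577571324
turn needed [0.0004 0.005  0.001 ] q [-0.053  0.552 -0.393  0.621 -0.    -0.578]
shift to target [0.0329 0.0209]
```

View pics/w3.png

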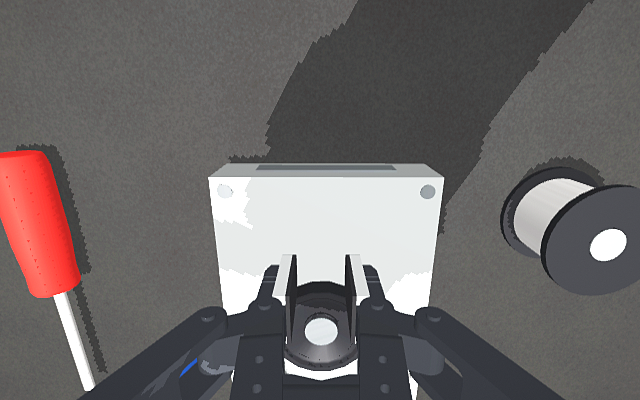

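```bash
cat > capw.py <<'E'
from h import *
import sys
def run(fn,z=.046,take=True):
    m,im=snap('wrist',fn)
    a=np.radians(30.16); ex=np.array([np.cos(a),np.sin(a)]); ey=np.array([-ex[1],ex[0]]); C=np.array([.5974,.0649])
    cf=lambda p:(1e3*np.array([(p[:2]-C)@ex,(p[:2]-C)@ey])).round(1)
    g=im.astype(int).mean(2); roi=np.zeros_like(g); roi[296:385,300:342]=1
    mask=((g>170)&(roi>0)).astype(np.uint8); cs,_=cv2.findContours(mask,cv2.RETR_EXTERNAL,cv2.CHAIN_APPROX_NONE)
    for c in cs:
        A=cv2.contourArea(c)
        if A>60:
            e=cv2.minEnclosingCircle(c); p=onz(m,e[0],z)[0]
            print('px',np.round(e[0],1),'r',round(e[1],1),'A',A,'case',cf(p))
    s=sensors.state(); print('tcp',cf(s['tcp_pos']),s['tcp_pos'][2].round(4))
run(sys.argv[1],float(sys.argv[2]))
E
python3 capw.py w4.png .046; python3 st.py 0 0
```

```text
px [320.5 371.5] r 20.8 A 259.5 case [14.2 -1.4]
px [320.4 332.5] r 16.0 A 657.0 case [-10.8  -1.4]
tcp [-40.1  -1.3] 0.0508
t 4.05 tcp [0.5634 0.0436 0.0508] case xy mm [-40.1  -1.3] jaw az 120.08 tilt 0.22 jawz -0.002 F [-0.34 -0.58 -0.33] w 0.02398647470459248
turn needed [0.0006 0.0038 0.0013] q [-0.053  0.552 -0.395  0.621 -0.    -0.578]
shift to target [0.034  0.0213]
```

```bash
python3 -m jog '[[[0.0046,0.003,0],[0,0,0],0.28],[[0.0046,0.003,0],[0,0.001,0],0.28],[[0.0046,0.003,0],[0,0.001,0],0.28],[[0.0046,0.003,-0.0003],[0,0.001,0],0.28],[[0.0046,0.003,-0.0003],[0,0.001,0],0.28],[[0.0046,0.003,-0.0003],[0,0,0],0.28],[[0,0,0],[0,0,0],0.28]]'; python3 capw.py w5.png .046; python3 st.py 9 0
python3 - <<'E'
from h import *
m=cams.camera_model('wrist')
a=np.radians(30.16); ex=np.array([np.cos(a),np.sin(a)]); ey=np.array([-ex[1],ex[0]]); C=np.array([.5974,.0649])
im=cv2.imread('pics/w5.png'); cv2.imwrite('pics/w5z.png',cv2.resize(im[100:400,160:480],None,fx=2,fy=2))
E
```

```text
time_s: 4.75
tcp_pos: [0.5929, 0.0629, 0.0498]
tcp_rot: [-1.584, 0.915, 1.585]
contact_force: [-1.1, 0.2, -0.9]
width: 0.0238
px [320.5 368.5] r 21.5 A 463.0 case [45.4  0.6]
tcp [-5.3  0.7] 0.0497
t 4.8 tcp [0.5925 0.0628 0.0497] case xy mm [-5.3  0.7] jaw az 120.05 tilt 0.11 jawz 0.0 F [-0.29  0.22  0.33] w 0.024062980070437622
turn needed [ 0.0009 -0.0017  0.002 ] q [-0.018  0.601 -0.302  0.669 -0.001 -0.542]
shift to target [0.0127 0.0066]
```

View pics/w5z.png

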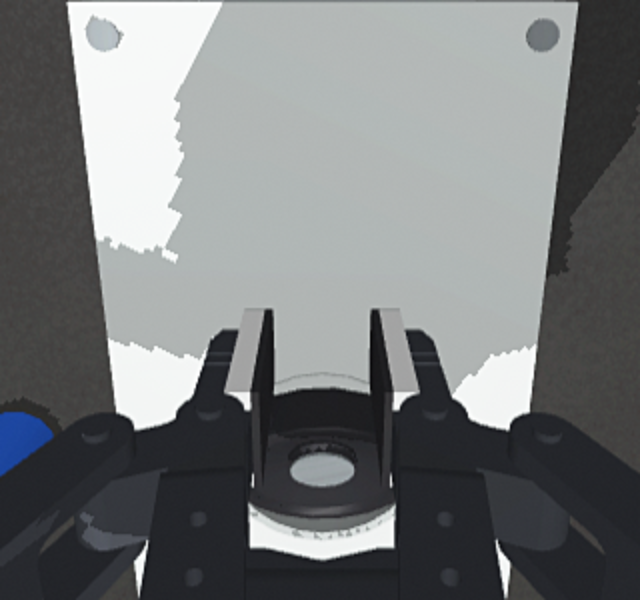

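The speaker has started to tip, front edge down, over the recess: the near rim arc is at zoom (320,378) and the far rim at (320,530). I'll keep pushing slowly.

```bash
python3 -m jog '[[[0.0027,0.0013,0],[0,0,0],0.28],[[0.0027,0.0013,0],[0,0,0],0.28],[[0.0018,0.001,0],[0,0,0],0.28],[[0,0,0],[0,0,0],0.28]]'; python3 st.py 9 0; python3 capw.py w6.png .046
python3 - <<'E'
import cv2
im=cv2.imread('pics/w6.png'); cv2.imwrite('pics/w6z.png',cv2.resize(im[200:400,220:420],None,fx=3,fy=3))
E
```

```text
time_s: 5.2
tcp_pos: [0.5999, 0.0666, 0.0496]
tcp_rot: [-1.583, 0.916, 1.586]
contact_force: [-0.2, -0.0, -0.2]
width: 0.0239
t 5.2 tcp [0.5999 0.0666 0.0496] case xy mm [3.1 0.2] jaw az 120.03 tilt 0.13 jawz 0.0 F [-0.22 -0.04 -0.25] w 0.023920710739190963
turn needed [ 0.0007 -0.0021  0.0022] q [-0.011  0.613 -0.279  0.681 -0.001 -0.535]
shift to target [0.0052 0.0028]
px [320.5 363. ] r 23.8 A 898.5 case [49.6  0.2]
px [320.7 314. ] r 14.8 A 549.5 case [19.7  0.4]
tcp [2.9 0.2] 0.0496
```

View pics/w6z.png

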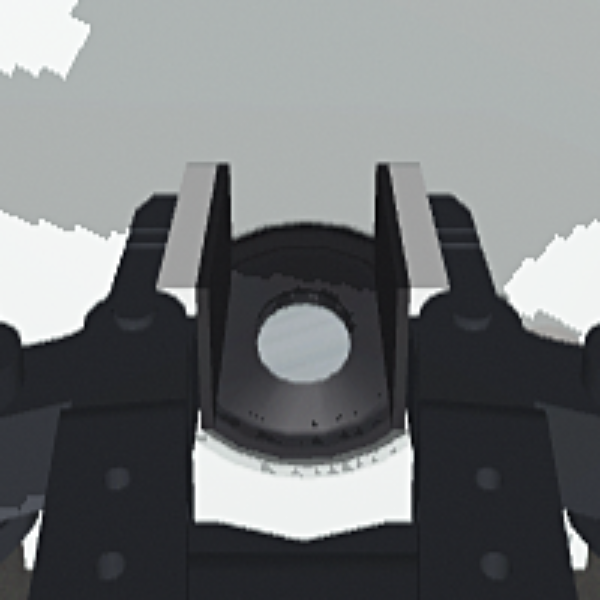

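It seems to have dropped in flat, since its side wall is no longer visible. I'll retract and verify.

```bash
python3 -m jog '[[[-0.006,-0.0035,0.005],[0,0,0],0.28],[[-0.015,-0.009,0.03],[0,0,0],0.28],[[-0.025,-0.015,0.035],[0,0,0],0.28],[[-0.03,-0.018,0.03],[0,0,0],0.28],[[-0.02,-0.01,0.02],[0,0,0],0.0],[[0,0,0],[0,0,0],0.0]]'; python3 st.py 9 0
python3 - <<'E'
from h import *
m,im=snap('wrist','w7.png'); m2,im2=snap('scene','s7.png')
cv2.imwrite('pics/s7z.png',cv2.resize(im2[140:290,220:420,::-1].copy(),None,fx=4,fy=4,interpolation=cv2.INTER_CUBIC))
E
```

```text
time_s: 5.85
tcp_pos: [0.4968, 0.0087, 0.1728]
tcp_rot: [-1.582, 0.918, 1.589]
contact_force: [0.2, 0.3, 1.0]
width: 0.0001
t 5.85 tcp [0.4968 0.0087 0.1728] case xy mm [-115.3    2. ] jaw az 120.06 tilt 0.33 jawz 0.001 F [0.15 0.27 0.95] w 0.00010814955960199977
turn needed [ 0.0019 -0.0054  0.0017] q [-0.13   0.297 -0.434  0.845 -0.003 -0.654]
shift to target [0.1084 0.0607]
```

View pics/w7.png

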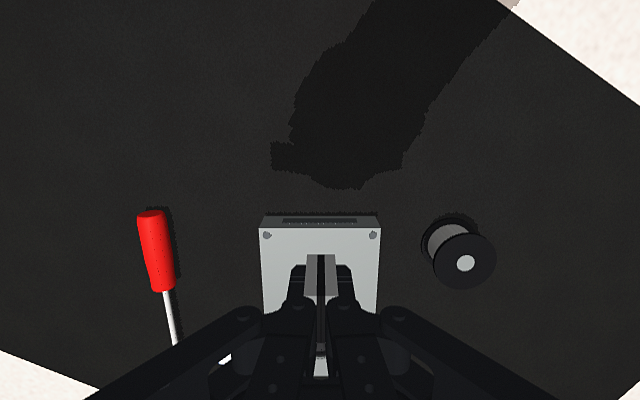

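View pics/s7z.png

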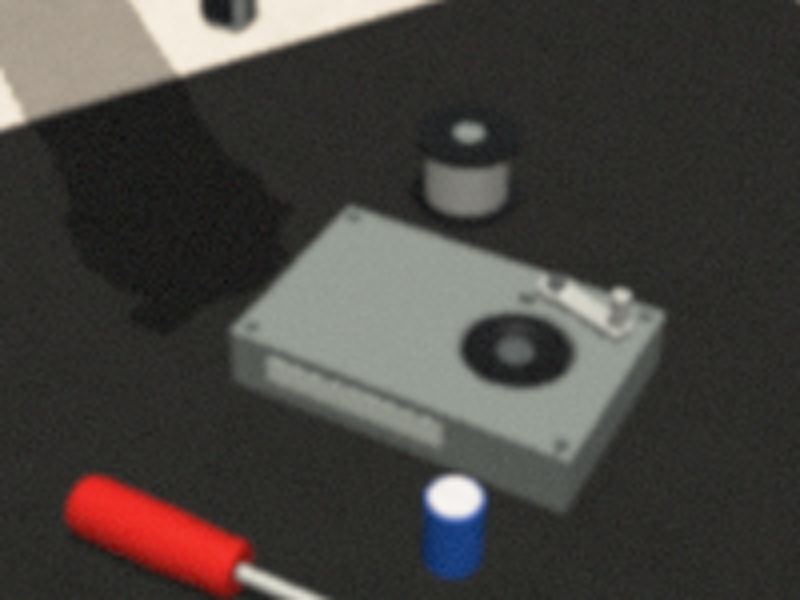

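The scene view shows the speaker flush in the recess at zoom (516,350). The bystanders haven't moved, and the clip post top is at (622,297). Next I'll locate the post.

```bash
python3 - <<'E'
from h import *
m=cams.camera_model('scene')
a=np.radians(30.16); ex=np.array([np.cos(a),np.sin(a)]); ey=np.array([-ex[1],ex[0]]); C=np.array([.5974,.0649])
cf=lambda p:(1e3*np.array([(p[:2]-C)@ex,(p[:2]-C)@ey])).round(1)
z=lambda q:(q[0]/4+220-.4,q[1]/4+140-.4)
print('post',cf(onz(m,z((622,294)),.056)[0]),'pivot',cf(onz(m,z((557,284)),.041)[0]),'spk rim',cf(onz(m,z((516,350)),.0315)[0]),'stop',cf(onz(m,z((528,298)),.038)[0]))
for q in ((232,328),(564,463),(666,316),(352,206)): print(cf(onz(m,z(q),.032)[0]))
mt=cams.camera_model('top'); im=cv2.imread('pics/t1.png')
A=np.array([rays(m,z((622,294)))[0],rays(mt,(257.8,155.8))[0]]);A/=np.linalg.norm(A,axis=1)[:,None]
o=np.array([m['xyz'],mt['xyz']]); t=np.linalg.lstsq(np.c_[A[0],-A[1]],o[1]-o[0],rcond=None)[0]
print(o[0]+A[0]*t[0],o[1]+A[1]*t[1],cf(o[0]+A[0]*t[0]))
E
```

```text
post [70.6 31.5] pivot [35.7 40.9] spk rim [34.6 -0.6] stop [26.8 28.3]
[-85.9 -51.8]
[ 82.4 -55.4]
[85.6 54.6]
[-84.5  57.3]
[0.6427282  0.12750579 0.05609453] [0.64147835 0.1254453  0.0555379 ] [70.6 31.4]
```

```bash
sed -i 's/^zd=.*/b=a+np.pi\/2-0.942; zd=np.array([np.cos(b),np.sin(b),0]); xd=np.array([0,0,-1.]); Rd=np.c_[xd,np.cross(zd,xd),zd]/' st.py
python3 -m jog '[[[0.0196,0.0168,0],[0,0,-0.118],0],[[0.0196,0.0168,0],[0,0,-0.118],0],[[0.0196,0.0168,0],[0,0,-0.118],0],[[0.0196,0.0168,0],[0,0,-0.118],0],[[0.0196,0.0168,0],[0,0,-0.118],0],[[0.0196,0.0168,0],[0,0,-0.118],0],[[0.0196,0.0168,0],[0,0,-0.118],0],[[0.015,0.013,0],[0,0,-0.11],0],[[0,0,0],[0,0,0],0]]'; python3 st.py 87.8 39
```

```text
time_s: 6.85
tcp_pos: [0.6571, 0.1511, 0.154]
tcp_rot: [-0.862, 1.396, 0.89]
contact_force: [-0.0, -0.3, -0.6]
width: -0.0001
t 6.85 tcp [0.6571 0.1511 0.154 ] case xy mm [95.  44.5] jaw az 64.49 tilt 1.09 jawz 0.002 F [-0.04 -0.29 -0.63] w -0.00011828458176250713
turn needed [-0.0098 -0.0162  0.0296] q [0.112 0.631 0.06  1.015 0.012 0.557]
shift to target [-0.0034 -0.0084]
```

```bash
python3 -m jog '[[[-0.001,-0.003,-0.015],[-0.005,-0.008,0.015],0],[[-0.001,-0.002,-0.015],[-0.004,-0.008,0.015],0],[[0,-0.001,-0.015],[0,0,0],0],[[0,0,-0.01],[0,0,0],0],[[0,0,0],[0,0,0],0]]'; python3 st.py 87.8 39
python3 - <<'E'
from h import *
m,im=snap('wrist','w8.png'); m2,im2=snap('scene','s8.png')
cv2.imwrite('pics/s8z.png',cv2.resize(im2[140:290,220:420,::-1].copy(),None,fx=4,fy=4,interpolation=cv2.INTER_CUBIC))
E
```

```text
time_s: 7.35
tcp_pos: [0.6522, 0.146, 0.0889]
tcp_rot: [-0.906, 1.381, 0.912]
contact_force: [-1.0, 0.1, 0.1]
width: -0.0003
t 7.35 tcp [0.6522 0.146  0.0889] case xy mm [88.1 42.6] jaw az 66.93 tilt 0.51 jawz -0.005 F [-1.03  0.1   0.08] w -0.0002539541215122926
turn needed [ 0.0012 -0.0088 -0.0129] q [ 0.11   0.675 -0.038  0.867 -0.     0.513]
shift to target [ 0.0015 -0.0033]
```

View pics/w8.png

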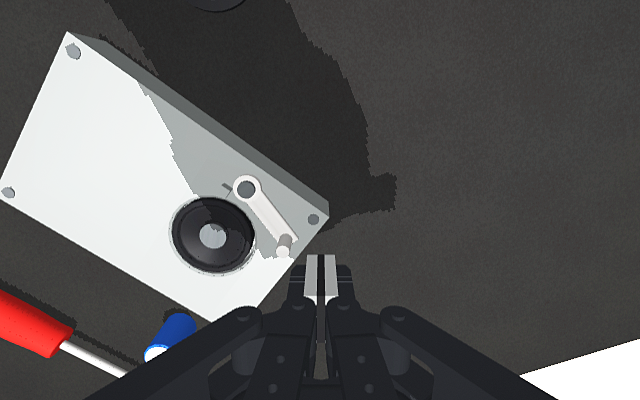

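View pics/s8z.png

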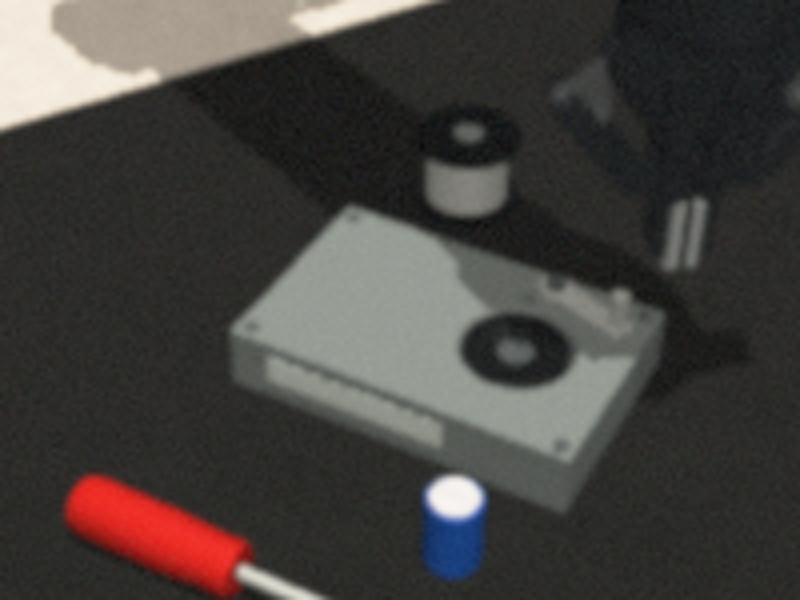

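The fingers, at wrist pixel (320,255), are beside the post at (283,252), and the speaker sits flat in the recess at (212,235). I'll descend beside the post.

```bash
python3 - <<'E'
from h import *
m=cams.camera_model('wrist')
a=np.radians(30.16); ex=np.array([np.cos(a),np.sin(a)]); ey=np.array([-ex[1],ex[0]]); C=np.array([.5974,.0649])
cf=lambda p:(1e3*np.array([(p[:2]-C)@ex,(p[:2]-C)@ey])).round(1)
for n,q,z in (('post',(283,252),.056),('piv',(246,189),.041),('cap',(213,236),.032),('c',(329,212),.032)): print(n,cf(onz(m,q,z)[0]))
E
python3 -m jog '[[[0.001,-0.002,-0.01],[0.0005,-0.004,-0.006],0],[[0.0005,-0.001,-0.01],[0.0005,-0.004,-0.006],0],[[0,0,-0.008],[0,0,0],0],[[0,0,0],[0,0,0],0]]'; python3 st.py 87.8 39
```

```text
post [71.7 30. ]
piv [35.3 42.8]
cap [35.   1.3]
c [83.6 57.6]
time_s: 7.85
tcp_pos: [0.6566, 0.1429, 0.0626]
tcp_rot: [-0.899, 1.372, 0.894]
contact_force: [-0.4, -0.1, -1.0]
width: -0.0001
t 7.85 tcp [0.6566 0.1429 0.0626] case xy mm [90.4 37.6] jaw az 66.17 tilt 0.38 jawz 0.003 F [-0.43 -0.12 -1.05] w -5.8407239970066304e-05
turn needed [-0.0005  0.0065  0.0002] q [ 0.105  0.698 -0.07   0.796 -0.     0.52 ]
shift to target [-0.0029 -0.0001]
```

```bash
python3 -m jog '[[[0,0,-0.003],[0,0,0],0],[[-0.0022,-0.0046,0],[0,0,0],0],[[-0.0022,-0.0046,0],[0,0,0],0],[[-0.0022,-0.0046,0],[0,0,0],0],[[-0.0022,-0.0046,0],[0,0,0],0],[[0,0,0],[0,0,0],0]]'; python3 st.py 46.3 7.3
python3 - <<'E'
from h import *
m,im=snap('wrist','w9.png')
E
```

```text
time_s: 8.45
tcp_pos: [0.6501, 0.1238, 0.0615]
tcp_rot: [-0.9, 1.365, 0.893]
contact_force: [0.8, 0.6, 0.3]
width: 0.0004
t 8.45 tcp [0.6501 0.1238 0.0615] case xy mm [75.1 24.5] jaw az 66.21 tilt 0.76 jawz 0.008 F [0.78 0.64 0.27] w 0.000420714309587487
turn needed [-0.0028  0.0129 -0.0003] q [ 0.076  0.679 -0.112  0.767  0.002  0.491]
shift to target [-0.0163 -0.0294]
```

View pics/w9.png

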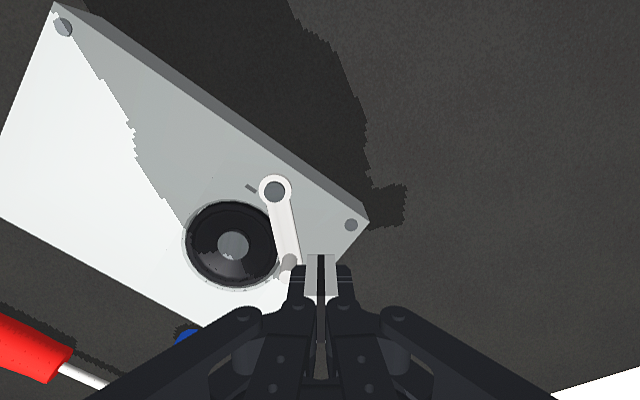

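The clip is swinging: its post, at wrist pixel (290,262), is now in contact with the left finger, and the force is about 1 N. I'll keep pushing.

```bash
python3 -m jog '[[[-0.0022,-0.0042,-0.0005],[-0.001,0.004,0],0],[[-0.0022,-0.0042,-0.0005],[-0.001,0.004,0],0],[[-0.0022,-0.0042,-0.0005],[-0.001,0.004,0],0],[[-0.0022,-0.0042,0],[0,0,0],0],[[0,0,0],[0,0,0],0]]'; python3 st.py 46.3 7.3
python3 - <<'E'
from h import *
m,im=snap('wrist','w10.png')
E
```

```text
time_s: 9.0
tcp_pos: [0.6404, 0.1061, 0.0605]
tcp_rot: [-0.898, 1.377, 0.899]
contact_force: [0.5, 0.7, 1.4]
width: -0.0001
t 9.0 tcp [0.6404 0.1061 0.0605] case xy mm [57.9 14. ] jaw az 66.23 tilt 0.02 jawz 0.0 F [0.51 0.71 1.42] w -9.998584651740779e-05
turn needed [-0.0002 -0.0002 -0.0007] q [ 0.05   0.668 -0.135  0.767  0.     0.465]
shift to target [-0.0067 -0.0116]
```

View pics/w10.png

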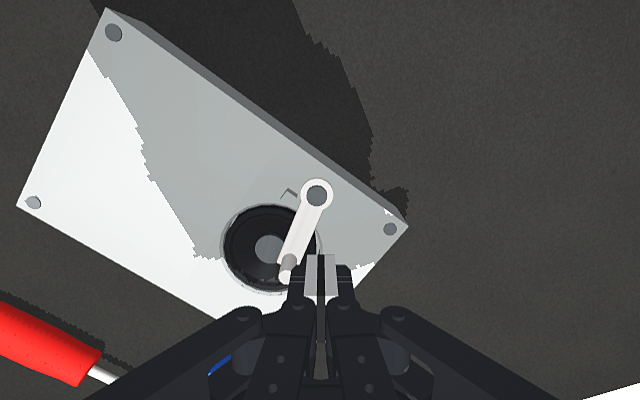

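```bash
python3 -m jog '[[[-0.0016,-0.0026,0],[0,0,0],0],[[-0.0016,-0.0026,0],[0,0,0],0],[[-0.0016,-0.0026,0],[0,0,0],0],[[-0.001,-0.0018,0],[0,0,0],0]]'; python3 st.py 46.3 7.3
python3 - <<'E'
from h import *
m,im=snap('wrist','w11.png')
E
```

```text
time_s: 9.45
tcp_pos: [0.6339, 0.0989, 0.0603]
tcp_rot: [-0.895, 1.374, 0.904]
contact_force: [2.1, 7.7, 1.3]
width: 0.0002
t 9.45 tcp [0.6339 0.0989 0.0603] case xy mm [48.7 11.1] jaw az 66.34 tilt 0.35 jawz 0.005 F [2.13 7.67 1.3 ] w 0.00023606400511939115
turn needed [-0.0061 -0.0007 -0.0027] q [ 0.037  0.656 -0.159  0.755  0.006  0.45 ]
shift to target [-0.0002 -0.0045]
```

View pics/w11.png

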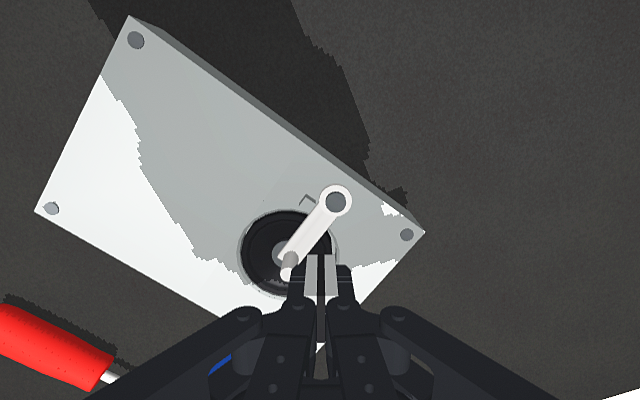

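```bash
python3 - <<'E'
from h import *
m=cams.camera_model('wrist')
a=np.radians(30.16); ex=np.array([np.cos(a),np.sin(a)]); ey=np.array([-ex[1],ex[0]]); C=np.array([.5974,.0649])
cf=lambda p:(1e3*np.array([(p[:2]-C)@ex,(p[:2]-C)@ey])).round(1)
P=cf(onz(m,(335,202),.041)[0]);Q=cf(onz(m,(288,275),.056)[0]);print(P,Q,np.arctan2(Q[0]-P[0],-(Q[1]-P[1])))
for q in ((128,16),(35,211),(425,232)): print(cf(onz(m,q,.032)[0]))
im=cv2.imread('pics/w11.png'); cv2.imwrite('pics/w11z.png',cv2.resize(im[170:310,230:370],None,fx=4,fy=4,interpolation=cv2.INTER_CUBIC))
E
```

```text
[33.5 43.2] [33.8  5.5] 0.007957391723208588
[-84.8  55.6]
[-84.4 -52.3]
[83.7 55.7]
```

View pics/w11z.png

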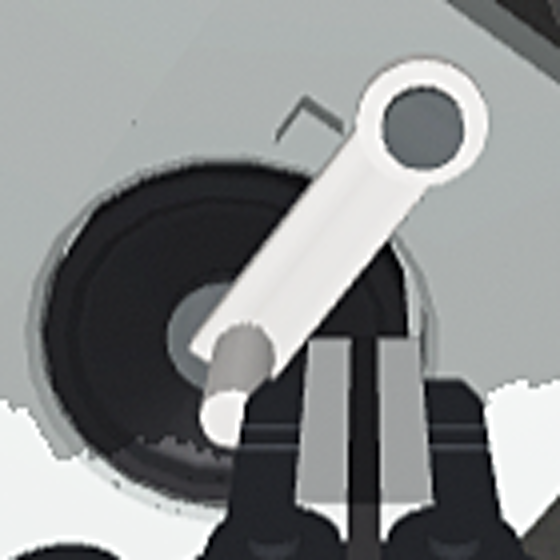

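The clip angle reads about 0.01 rad, the bar touches the stop block, and the force has risen to 8 N, so it's at its stop. I'll back off, lift and check.

```bash
python3 -m jog '[[[0.003,0.006,0],[0,0,0],0],[[0.005,0.01,0.002],[0,0,0],0],[[0.003,0.006,0.03],[0,0,0],0],[[0,0.005,0.04],[0,0,0],0],[[-0.01,0.03,0.035],[0,0,0],0],[[-0.03,0.04,0.01],[0,0,0],0],[[-0.03,0.04,0],[0,0,0],0],[[-0.03,0.04,0],[0,0,0],0],[[-0.03,0.04,0],[0,0,0],0],[[0,0,0],[0,0,0],0]]'; python3 st.py 46.3 7.3
python3 - <<'E'
from h import *
m2,im2=snap('scene','s12.png'); m,im=snap('top','t12.png')
v=np.vstack([cv2.resize(im2[140:290,220:420,::-1],(533,400),interpolation=cv2.INTER_CUBIC)])
cv2.imwrite('pics/s12z.png',cv2.resize(im2[140:290,220:420,::-1].copy(),None,fx=4,fy=4,interpolation=cv2.INTER_CUBIC))
cv2.imwrite('pics/t12z.png',cv2.resize(im[110:260,220:400,::-1].copy(),None,fx=4,fy=4,interpolation=cv2.INTER_CUBIC))
E
```

```text
time_s: 10.5
tcp_pos: [0.5129, 0.3201, 0.1809]
tcp_rot: [-0.898, 1.38, 0.893]
contact_force: [-0.4, 0.0, -0.3]
width: -0.0001
t 10.5 tcp [0.5129 0.3201 0.1809] case xy mm [ 55.2 263.1] jaw az 66.03 tilt 0.19 jawz -0.003 F [-0.36  0.04 -0.29] w -8.897898343699707e-05
turn needed [0.0033 0.0005 0.0028] q [ 0.437  0.474 -0.138  0.96  -0.003  0.856]
shift to target [ 0.1208 -0.2256]
```

View pics/s12z.png

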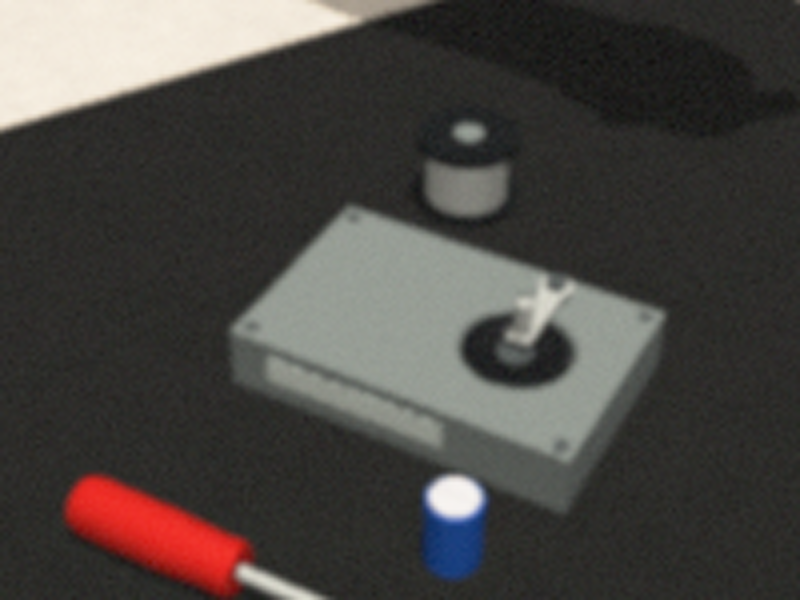

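View pics/t12z.png

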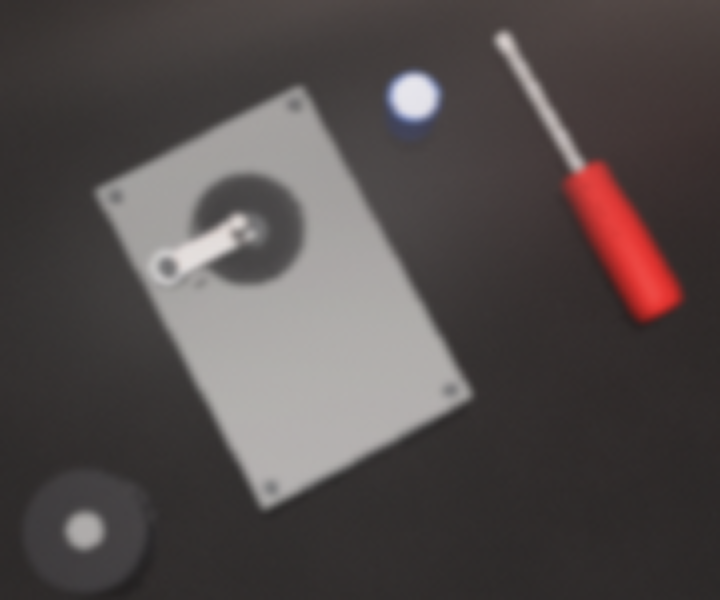

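Both views show the speaker centred and flush at top zoom (247,228), the clip along the case's -y against the stop, and the bystanders where they were. One numeric check, then I'll hand it in.

```bash
python3 - <<'E'
from h import *
m=cams.camera_model('top')
a=np.radians(30.16); ex=np.array([np.cos(a),np.sin(a)]); ey=np.array([-ex[1],ex[0]]); C=np.array([.5974,.0649])
cf=lambda p:(1e3*np.array([(p[:2]-C)@ex,(p[:2]-C)@ey])).round(1)
z=lambda q:(q[0]/4+220-.4,q[1]/4+110-.4)
P=cf(onz(m,z((166,265)),.041)[0])
for q,h in (((243,227),.038),((241,222),.056)):
    Q=cf(onz(m,z(q),h)[0]); print(P,Q,np.arctan2(Q[0]-P[0],P[1]-Q[1]))
print('spk',cf(onz(m,z((247.5,228)),.0315)[0]))
a0=cv2.imread('pics/top0.png').astype(int);b0=cv2.imread('pics/t12.png').astype(int)
d=np.abs(a0-b0).max(2)
for n,(x,y,w,h) in dict(spool=(222,224,40,40),cap=(312,122,24,26),sd=(340,114,56,80)).items(): print(n,'max diff',d[y:y+h,x:x+w].max())
E
```

```text
[35.8 42.3] [35.5  2.2] -0.0074811571872276435
[35.8 42.3] [34.1  2.8] -0.04301143156572373
spk [35.4  0.2]
spool max diff 3
cap max diff 2
sd max diff 3
```

```bash
python3 -c "
from plant import job_done; print(job_done())"
```

```text
the job is handed in; nothing more can be done
None
```

The speaker is in its recess and the clip is over it against its stop. I handed the job in at about 10.6 s of robot time.

**Speaker:** I cupped it between two fingertips about 24 mm apart and pushed it across the case top until it dropped in. It was never squeezed or lifted. The wrist and scene pictures showed it flush before I touched the clip.

**Clip:** I pushed the post round with the closed fingers until the force rose to about 8 N at the stop. Then I backed off and moved the arm clear.

**Last checks:**
- **Speaker position:** the top view puts its centre within about 1 mm of the recess centre. How deep and flat it lies was judged from the pictures only, not measured.
- **Clip angle:** three sightings read +0.01, -0.01 and -0.04 rad. The -0.04 is outside the clip's range, so I put it down to pixel error. All are well inside the 0.15 rad limit.
- **Bystanders:** the top pictures from the start and the end match at the spool, the capacitor and the screwdriver.
- **Robot:** it was well clear of everything, with the contact force at about zero.

**Disagreement:** at the start, the wrist camera placed the case about 4 mm further along its x axis than the top camera did. I aimed the push between the two and checked it by eye.

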